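# Load the filing block with a bronze foot, flange down

### The job

Load the wooden filing block: take the flanged bronze foot that stands on its wide flange and seat it flange down, boss up, in the block's wide round pocket, flat on the pocket's floor. Lower it right down into the pocket before letting go rather than dropping it in. Leave the identical foot that stands upside down on its boss where it is.

Things in the scene. Friction and masses are not known exactly. Their poses are not given: they have to be found in the camera images.
- foot_center (a point): The bronze foot to load: a round casting, about 0.4 kg, 56 mm tall: a flange 64 mm in diameter and 10 mm thick at the bottom, above it an upright boss 34 mm in diameter, 46 mm tall, with a dark 20 mm bore in its top. It stands loose on the table on its flange; grip it from above across the boss. The point is on its axis, half-way up (28 mm above the flange's underside); z runs from flange to boss.
- twin_center (a point): The other foot, identical in shape and metal but standing upside down on the table: boss below, wide flange on top (64 mm across, a lighter machined face with the dark bore in it). To be left where it stands. The point is on its axis, half-way up (28 mm above the table); z points up, towards its flange.
- pocket (a point): Centre of the flat floor of the wide round pocket in the filing block, 18 mm above the table; z up. The pocket is 84 mm in diameter and 12 mm deep. The block is light wood, 110 x 150 x 30 mm, fixed to the table and turned any way; its centre is 25 mm from this point along the point's +y, and a smaller unused hole, 38 mm in diameter, lies 73 mm from this point along the point's +y.
Not all that is in view belongs to the job. Leave any pink or yellow look-alike of the part that bears foot_center alone.

How it is judged:
By the outcome, as a careful person would: the job done as asked, in the order asked, and still so for the second after the job is handed in, with the robot touching nothing.
It also fails if it takes over 32 s, if anything falls off the work surface, if the arm or the gripper's body presses on something with over 40 N, if the wrist force passes 120 N, or if a joint passes its speed limit or range.

### The arm

A 6-joint arm with a two-finger parallel gripper is mounted at the origin on the work surface. World frame = base frame: x ahead of the robot, y to its left, z up, the work surface at z = 0. Lengths are in m, angles in degrees, forces in N, time in s.
With the tool pointing down it reaches from about 0.4 to 0.825 m from the base axis. Payload 7 kg.
Tool frame: the origin (TCP) lies midway between the tips of the shut fingers; the grasp point (between the pads) lies 19 mm behind it; z points along the fingers, y is the direction in which the jaws open and shut (so a half turn about z gives the same grasp; the last joint's range is limited). The gripper opens to 88 mm and grips with 3 to 60 N. Pads are 19 mm wide; open, the fingers measure 130 mm over their backs; the gripper's body (78 mm by 193 mm) begins 47 mm behind the grasp point.
Start: joints at [87.897, 20.546, 0.682, 0, -70.136, -16.507], TCP at [0.215, 0.64, 0.227] pointing down, gripper open.
Joint ranges: [-176.03, 176.03], [-82.01, 121.73], [-58.28, 71.71], [-173.87, 95.51], [-174.79, -0.11], [-173.66, 173.66]. Speed limits (degrees/s): [136.94, 136.94, 172.46, 180, 180, 180].

### API

Orientations are given as [roll, pitch, yaw] about the fixed x, y, z axes, in that order (R = Rz(yaw) Ry(pitch) Rx(roll)).
In Python, from plant import r gives the robot as it stands. The module is installed in compiled form; this text tells all that it offers.
- The arm moves only by the tool send_rows, never from a script. Its argument "motion" is a list of rows, each an object with "travel": the shift along the tool's x, y, z in m, a list of three; "spin": the turn about the tool's z in degrees. In form: [{"travel": [tx, ty, tz], "spin": spin}, ...]. A call has 1 to 5 rows; each row shifts and turns the pose as measured when the row begins, along the tool's axes as they then stand; what a row does not reach is not made up. A row lasts 1/12 s, in which the tool goes at most 41.7 mm and 7.16 degrees, less where a joint would pass 70% of its speed; a pose out of reach is approached as far as the arm can. A call is refused whole if a number of a shift passes 0.0417 or a number of a turn 7.16, either way. A call with a gripper value outside its range is refused whole. "gripper" is the gripper command: -1 is shut, 1 is fully open, values between are in proportion, set as the call begins (left out, the last holds). The fingers move at their own pace and stop on an object; "squeeze" is the grip in N (left out, the last holds). Time passes only in rows, so rows that do not move let the fingers close. It gives the time, the measured TCP pose, the force and the opening at its end, in the units of the state.
- r.get_state(): the state, without advancing time (a new reading comes with each control period).
- r.capture(name): name is "side" or "top"; returns (picture, depth): 384x512x3 uint8, blue, green, red; 384x512 float32, m along the optical axis (not along the pixel's ray), 0 where there is no reading.
- r.get_calibration(name): a dict with "fov_y" (degrees; the focal length in pixels is half the picture's height over the tangent of half this angle, whatever the lens; pixels are square), "cx", "cy" (the principal point, pixels), "origin" and "orientation" of the camera in the world. Camera axes: x right, y down, z forward; pixel columns grow to the right and rows downward; lengths in m; the calibration is good to about 2 mm. A picture is of the moment at which its call begins. get_calibration takes no time and is no camera call.
- r.close_job(): hands the job in, once; it reports no verdict.
Trained networks look in the newest picture that a camera, given by its name, has taken for a name from the list of things; names that differ only in an ending like _2 or _b are one class to them, and where a whole thing is asked for, a point or a joint stands for the part that bears it (a point fixed in the world has none). Each returns a list of dicts, best first, with "conf" (0 to 1); they miss things now and then, are a little off and sometimes report something else, mostly with a low value. They report only what shows in the picture. A call takes as long as a camera call. They do not tell look-alikes from the thing itself.
- r.boxes_of(camera, target): "at" ([x, y, z] in m, in the coordinates of the camera as it stood for that picture, good to about 4 mm: the middle of the surface that is visible of it).
- r.pinpoint(camera, target): "at" ([x, y, z] in m, in the coordinates of the camera as it stood for that picture, good to about 4 mm: a listed point, or the origin of a listed thing).
The state is a dict: "time_s": time; "joints": joint angles; "qd": joint speeds; "joint_torque": joint torques, N m; "tcp_pos": TCP position; "eef_rot": TCP orientation; "contact_force": force on the tool from outside, world axes, zero at the start; "moment": the same for the moment, N m; "gripper_width": finger opening in m.
Only numpy, scipy, OpenCV 4.12 (cv2) and the standard library are available. Lean on these libraries where they do the work, as an engineer would, in place of code of your own. Each camera call takes 0.05 s, during which the arm holds its last target. There are 200 camera calls.

## Working session

There is one attempt and no reset: what is moved stays moved. The work goes in short steps, Python scripts to look and compute and a tool call to move; the robot and the scene stay as the last step left them, time stands still between calls to the robot, and variables do not carry over. Pictures are saved under pics/ and viewed, about 8 in all and at most 12, crops included, and the job is handed in when it is done.

Besides the shell and the picture viewer there is one more tool, called after "Emit:" by a JSON object that holds its "name" and its "arguments", one argument or row to a line. send_rows: Moves the arm, as the interface text tells. Its arguments: {"type":"object","properties":{"motion":{"type":"array"},"gripper":{"type":"number"},"squeeze":{"type":"number"}},"required":["motion"]}

```bash
mkdir -p pics; cat >h.py <<'E'
import numpy as np,cv2
from scipy.spatial.transform import Rotation as R
from plant import r
def cal(n):
    c=r.get_calibration(n); f=192/np.tan(np.radians(c['fov_y'])/2)
    o=np.array(c['orientation'],float)
    M=R.from_euler('xyz',o,degrees=True).as_matrix() if o.shape==(3,) else (o if o.shape==(3,3) else None)
    return c,f,M,np.array(c['origin'])
def w(n,p):
    c,f,M,o=cal(n); return M@np.array(p)+o
def cloud(n,d):
    c,f,M,o=cal(n); v,u=np.mgrid[:384,:512]
    P=np.stack([(u-c['cx'])/f*d,(v-c['cy'])/f*d,d],-1)
    return P@M.T+o
def px(n,p):
    c,f,M,o=cal(n); q=M.T@(np.array(p)-o); return np.round([c['cx']+f*q[0]/q[2],c['cy']+f*q[1]/q[2]],0)
E
python3 - <<'E'
from h import *
ims=[]
for n in['top','side']:
    print(n,r.get_calibration(n))
    p,d=r.capture(n); cv2.imwrite(f'pics/{n}0.png',p); np.save(n+'0.npy',d)
    ims.append(p)
    for t in['foot_center','twin_center','pocket']:
        for k in r.pinpoint(n,t)[:4]:
            q=w(n,k['at']);print(t,round(k['conf'],2),q.round(4),px(n,q))
print(r.get_state())
E
```

```text
top {'fov_y': 51.4983769781338, 'cx': 264.98859701377324, 'cy': 187.36496280348788, 'origin': array([0.39048778, 0.06188507, 1.17031899]), 'orientation': array([-172.88152844,   -0.97231642,  -88.59949612])}
foot_center 0.91 [0.4584 0.2737 0.0249] [185. 211.]
foot_center 0.74 [ 0.5534 -0.0105  0.0192] [284. 182.]
foot_center 0.56 [0.5767 0.2888 0.024 ] [182. 171.]
foot_center 0.56 [0.5637 0.3957 0.0278] [144. 174.]
twin_center 0.58 [ 0.4863 -0.3173  0.0298] [390. 207.]
pocket 0.61 [ 0.5516 -0.0077  0.0171] [283. 182.]
side {'fov_y': 46.388856990972194, 'cx': 247.69978882793853, 'cy': 191.55497743207368, 'origin': array([-0.00548474, -0.48583454,  0.79940994]), 'orientation': array([-134.91884444,    1.05087102,  -44.78296699])}
foot_center 0.74 [0.5619 0.3946 0.0281] [176. 130.]
foot_center 0.6 [0.577  0.2871 0.0269] [205. 145.]
foot_center 0.58 [0.4566 0.272  0.0313] [173. 167.]
twin_center 0.63 [ 0.4894 -0.3206  0.0296] [376. 301.]
pocket 0.89 [ 0.5514 -0.0158  0.0151] [281. 209.]
{'time_s': 0.4, 'joints': array([ 8.78987543e+01,  2.05537108e+01,  6.75076308e-01, -3.50594496e-03,
       -7.01356766e+01, -1.65076274e+01]), 'qd': array([ 0.09767702, -0.11416648,  0.05753256, -0.00637526,  0.01030971,
        0.01498641]), 'joint_torque': array([ 5.06187587e-05, -5.81674218e+01,  2.92920542e+01,  6.99335575e+00,
        1.08540538e-02, -7.52204869e-05]), 'tcp_pos': array([0.21537516, 0.63962415, 0.22641482]), 'eef_rot': array([ 1.79985342e+02, -9.05283818e-04, -1.86100647e+01]), 'contact_force': array([ 0.48226717, -0.56467173, -0.52527319]), 'moment': array([-0.05713243,  0.00448767, -0.01268999]), 'gripper_width': 0.08783401389631572}
```

View pics/top0.png

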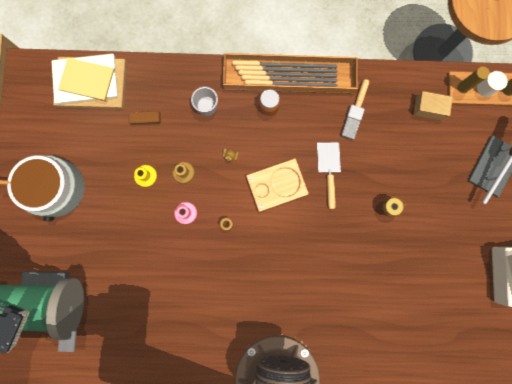

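View pics/side0.png

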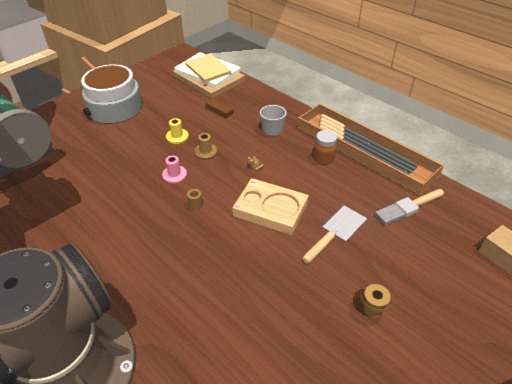

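Candidates for the foot, by top pixel: yellow (145,175), pink (185,213), bronze on its flange (183,172), a bronze ring without a flange (226,224), and the inverted bronze twin (393,207). Only (183,172), seen at side (205,145), fits: it is bronze with a wide flange below. Next I'll confirm it in a crop and refine from depth.

```bash
python3 - <<'E'
from h import *
t=cv2.imread('pics/top0.png');s=cv2.imread('pics/side0.png')
a=cv2.resize(s[115:225,150:320],None,fx=4.5,fy=4.5,interpolation=2)[:, :765]
b=cv2.resize(t[140:240,170:320],None,fx=2.6,fy=2.6,interpolation=2)
cv2.imwrite('pics/c1.png',cv2.resize(np.vstack([cv2.resize(a,(500,324)),cv2.resize(b,(500,333))[:270]]),None,fx=1,fy=1))
for n in['top','side']:
    C=cloud(n,np.load(n+'0.npy').astype(float))
    D=np.hypot(C[...,0]-.577,C[...,1]-.288); m=D<.06
    P=C[m]; tab=P[P[:,2]<.006]; print(n,'table z',np.median(tab[:,2]))
    for lo,hi in[(.007,.015),(.018,.05),(.05,.065)]:
        Q=P[(P[:,2]>lo)&(P[:,2]<hi)]
        if len(Q):print(lo,len(Q),((Q.min(0)+Q.max(0))/2).round(4),np.ptp(Q,0).round(3))
    m=(np.hypot(C[...,0]-.55,C[...,1]-.01)<.14)&(C[...,2]>.011)&(C[...,2]<.045)
    Q=C[m]; rim=Q[Q[:,2]>.025]
    (c,sz,an)=cv2.minAreaRect(Q[:,:2].astype(np.float32)); print('block',len(Q),c,sz,an,'rimz',np.median(rim[:,2]))
    fl=Q[(Q[:,2]<.022)&(np.hypot(*(Q[:,:2]-[.553,-.012]).T)<.04)]
    if len(fl)>10:print('floor',len(fl),cv2.minEnclosingCircle(fl[:,:2].astype(np.float32)),fl.mean(0))
E
```

```text
top table z 0.0003186841539892793
0.007 185 [0.5752 0.2897 0.011 ] [0.06  0.063 0.008]
0.018 30 [0.5706 0.2864 0.034 ] [0.025 0.027 0.028]
0.05 115 [0.5745 0.2895 0.056 ] [0.033 0.032 0.012]
block 1977 (0.5429964661598206, 0.01305081695318222) (0.11067618429660797, 0.1501220166683197) 21.115880966186523 rimz 0.02999565981760166
floor 554 ((0.5530712008476257, -0.011918810196220875), 0.04002852365374565) [ 0.55290471 -0.01198046  0.01793473]
side table z -8.658237410763547e-05
0.007 170 [0.5748 0.2875 0.0109] [0.062 0.064 0.008]
0.018 114 [0.5724 0.2844 0.034 ] [0.029 0.032 0.032]
0.05 91 [0.5754 0.2868 0.0544] [0.033 0.035 0.009]
block 2493 (0.5439621806144714, 0.011025018990039825) (0.11659602075815201, 0.151023730635643) 21.111867904663086 rimz 0.02961220295534417
floor 593 ((0.5537866950035095, -0.011349581182003021), 0.03954906761646271) [ 0.55441569 -0.01069429  0.01793804]
```

View pics/c1.png

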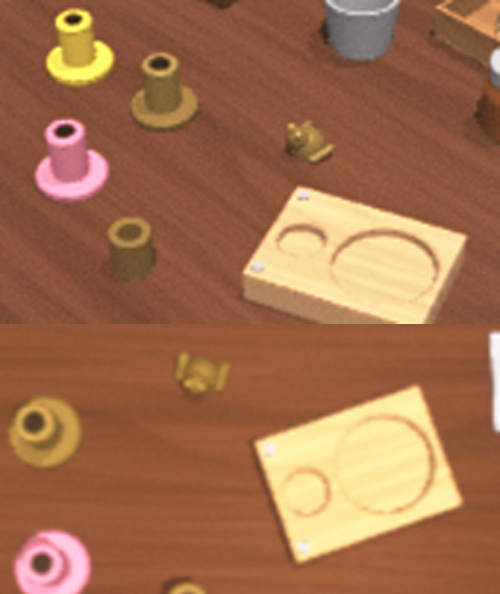

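The crop confirms it: the bronze foot stands on its flange at (0.575, 0.288), and the pocket is at about (0.5525, -0.011). I'm starting the move.

Emit:
{"name": "send_rows", "arguments": {
  "motion": [
    {"travel": [0.034,0.0165,0],"spin": 0},
    {"travel": [0.034,0.0165,0],"spin": 0},
    {"travel": [0.034,0.0165,0],"spin": 0},
    {"travel": [0.034,0.0165,0],"spin": 0},
    {"travel": [0.034,0.0165,0],"spin": 0}
  ],
  "gripper": 0.4,
  "squeeze": 25
}}

```text
time_s: 0.82
tcp_pos: [0.3494, 0.508, 0.2247]
eef_rot: [180.0, 0.0, -18.0]
contact_force: [1.0, 1.1, 1.3]
gripper_width: 0.0626
```

Emit:
{"name": "send_rows", "arguments": {
  "motion": [
    {"travel": [0.034,0.0165,0],"spin": 0},
    {"travel": [0.034,0.0165,0],"spin": 0},
    {"travel": [0.034,0.0165,0],"spin": 0},
    {"travel": [0.034,0.0165,0],"spin": 0},
    {"travel": [0.034,0.0165,0],"spin": 0}
  ]
}}

```text
time_s: 1.23
tcp_pos: [0.4906, 0.37, 0.2261]
eef_rot: [-179.9, -0.0, -17.9]
contact_force: [0.2, 1.3, 0.5]
gripper_width: 0.0611
```

```bash
cat >>h.py <<'E'
def go(p):
    s=r.get_state(); M=R.from_euler('xyz',s['eef_rot'],degrees=True).as_matrix()
    print('t',s['time_s'],'tcp',s['tcp_pos'].round(4),s['eef_rot'].round(1),'F',s['contact_force'].round(1),'w',round(s['gripper_width'],4),'j',s['joints'].round(0),'d',(M.T@(np.array(p)-s['tcp_pos'])).round(4))
E
python3 -c "
from h import *
go([.575,.288,.2])"
```

```text
t 1.2333 tcp [0.4906 0.37   0.2261] [-179.9   -0.   -17.9] F [0.2 1.3 0.5] w 0.0611 j [ 55.  15.  -7.  -0. -68.  17.] d [0.1055 0.0521 0.026 ]
```

Emit:
{"name": "send_rows", "arguments": {
  "motion": [
    {"travel": [0.034,0.0168,0],"spin": 0},
    {"travel": [0.034,0.0168,0],"spin": 0},
    {"travel": [0.028,0.014,0.01],"spin": 0},
    {"travel": [0.005,0.0025,0.03],"spin": 0},
    {"travel": [0,0,0.03],"spin": 0}
  ]
}}

```text
time_s: 1.65
tcp_pos: [0.5837, 0.2832, 0.1627]
eef_rot: [-179.2, -0.6, -18.2]
contact_force: [0.9, 0.2, -0.9]
gripper_width: 0.0612
```

```bash
python3 -c "
from h import *
go([.575,.288,.018])"
```

```text
t 1.65 tcp [0.5837 0.2832 0.1627] [-179.2   -0.6  -18.2] F [ 0.9  0.2 -0.9] w 0.0612 j [ 43.  20.  -9.   0. -60.  29.] d [-1.120e-02  1.000e-04  1.446e-01]
```

Emit:
{"name": "send_rows", "arguments": {
  "motion": [
    {"travel": [-0.008,0,0.01],"spin": 0},
    {"travel": [0,0,0.025],"spin": 0},
    {"travel": [0,0,0.02],"spin": 0},
    {"travel": [0,0,0.01],"spin": 0},
    {"travel": [0,0,0],"spin": 0}
  ]
}}

```text
time_s: 2.07
tcp_pos: [0.5757, 0.2815, 0.0887]
eef_rot: [-179.6, -0.3, -18.5]
contact_force: [-0.7, -0.6, 0.2]
gripper_width: 0.0613
```

```bash
python3 -c "
from h import *
go([.575,.288,.018])
p,d=r.capture('side')
cv2.imwrite('pics/s2.png',cv2.resize(p[60:200,110:300],None,fx=4,fy=4))
C=cloud('side',d.astype(float));P=C[np.hypot(C[...,0]-.575,C[...,1]-.288)<.05]
for lo,hi in[(.007,.015),(.05,.06)]:
    Q=P[(P[:,2]>lo)&(P[:,2]<hi)];print(len(Q),((Q.min(0)+Q.max(0))/2).round(4),np.ptp(Q,0).round(3))
"
```

```text
t 2.0667 tcp [0.5757 0.2815 0.0887] [-179.6   -0.3  -18.5] F [-0.7 -0.6  0.2] w 0.0613 j [ 44.  24. -14.   0. -52.  28.] d [-0.0031 -0.0054  0.0707]
175 [0.5748 0.2855 0.011 ] [0.062 0.06  0.008]
77 [0.5739 0.2869 0.0546] [0.029 0.033 0.009]
```

View pics/s2.png

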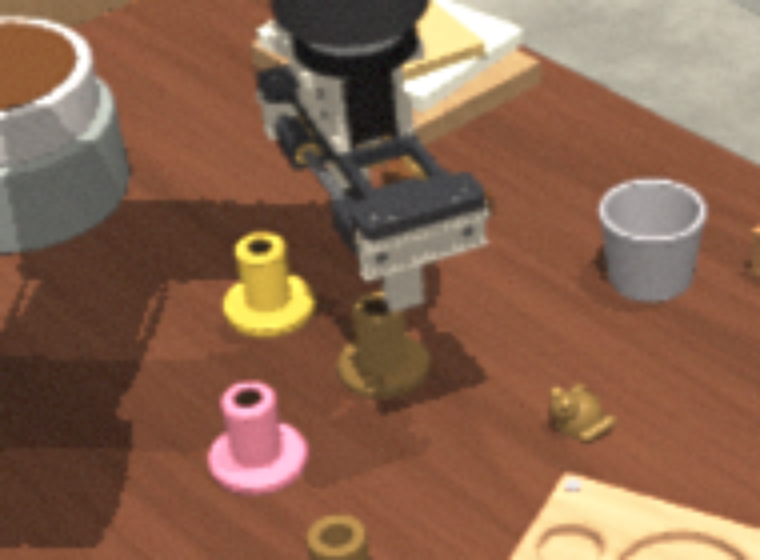

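The open gripper is above the bronze foot (crop pixel 385,340), and yellow (265,290) and pink (255,450) are both clear. I'll correct the position and descend.

Emit:
{"name": "send_rows", "arguments": {
  "motion": [
    {"travel": [-0.003,-0.005,0],"spin": 0},
    {"travel": [0,0,0],"spin": 0},
    {"travel": [0,0,0.02],"spin": 0},
    {"travel": [0,0,0.01],"spin": 0},
    {"travel": [0,0,0],"spin": 0}
  ]
}}

```text
time_s: 2.53
tcp_pos: [0.5787, 0.2922, 0.0662]
eef_rot: [-179.0, -0.7, -18.4]
contact_force: [-0.6, -0.6, -0.3]
gripper_width: 0.061
```

```bash
python3 -c "
from h import *
go([.575,.287,.018])"
```

```text
t 2.5333 tcp [0.5787 0.2922 0.0662] [-179.    -0.7  -18.4] F [-0.6 -0.6 -0.3] w 0.061 j [ 44.  25. -15.   0. -49.  27.] d [-0.0025  0.0069  0.0481]
```

Emit:
{"name": "send_rows", "arguments": {
  "motion": [
    {"travel": [-0.002,0.006,0],"spin": 0},
    {"travel": [0,0,0],"spin": 0},
    {"travel": [0,0,0],"spin": 0}
  ]
}}

```text
time_s: 2.78
tcp_pos: [0.5752, 0.2874, 0.0683]
eef_rot: [-178.9, -0.8, -18.4]
contact_force: [0.3, -0.4, -0.2]
gripper_width: 0.0617
```

```bash
python3 -c "
from h import *
go([.575,.287,.018])"
```

```text
t 2.7833 tcp [0.5752 0.2874 0.0683] [-178.9   -0.8  -18.4] F [ 0.3 -0.4 -0.2] w 0.0617 j [ 44.  25. -16.   0. -48.  27.] d [-0.0008  0.0014  0.0503]
```

Emit:
{"name": "send_rows", "arguments": {
  "motion": [
    {"travel": [0,0,0.015],"spin": 0},
    {"travel": [0,0,0.015],"spin": 0},
    {"travel": [0,0,0],"spin": 0}
  ]
}}

```text
time_s: 3.03
tcp_pos: [0.5775, 0.2889, 0.0416]
eef_rot: [-178.6, -1.0, -18.3]
contact_force: [-1.3, -0.9, -1.0]
gripper_width: 0.0614
```

```bash
python3 -c "
from h import *
go([.575,.287,.018])"
```

```text
t 3.0333 tcp [0.5775 0.2889 0.0416] [-178.6   -1.   -18.3] F [-1.3 -0.9 -1. ] w 0.0614 j [ 44.  26. -17.   0. -45.  27.] d [-0.0022  0.0032  0.0235]
```

Emit:
{"name": "send_rows", "arguments": {
  "motion": [
    {"travel": [-0.002,0.003,0.012],"spin": 0},
    {"travel": [0,0,0.011],"spin": 0},
    {"travel": [0,0,0],"spin": 0}
  ]
}}

```text
time_s: 3.28
tcp_pos: [0.5766, 0.2879, 0.0206]
eef_rot: [-178.5, -1.1, -18.3]
contact_force: [0.0, 0.2, 0.8]
gripper_width: 0.0608
```

```bash
python3 -c "
from h import *
go([.575,.287,.018])"
```

```text
t 3.2833 tcp [0.5766 0.2879 0.0206] [-178.5   -1.1  -18.3] F [0.  0.2 0.8] w 0.0608 j [ 44.  28. -18.   0. -42.  27.] d [-0.0013  0.0014  0.0025]
```

Emit:
{"name": "send_rows", "arguments": {
  "motion": [
    {"travel": [-0.001,0.001,0],"spin": 0},
    {"travel": [0,0,0],"spin": 0},
    {"travel": [0,0,0],"spin": 0},
    {"travel": [0,0,0],"spin": 0},
    {"travel": [0,0,0],"spin": 0}
  ],
  "gripper": -1,
  "squeeze": 30
}}

```text
time_s: 3.7
tcp_pos: [0.5771, 0.2886, 0.0236]
eef_rot: [-178.3, -1.3, -18.3]
contact_force: [-1.3, -0.2, 0.6]
gripper_width: 0.0333
```

```bash
python3 -c "
from h import *
go([.575,.287,.018])"
```

```text
t 3.7 tcp [0.5771 0.2886 0.0236] [-178.3   -1.3  -18.3] F [-1.3 -0.2  0.6] w 0.0333 j [ 44.  27. -18.   1. -42.  27.] d [-0.0016  0.0024  0.0055]
```

Emit:
{"name": "send_rows", "arguments": {
  "motion": [
    {"travel": [0,0,-0.02],"spin": 0},
    {"travel": [0,0,-0.03],"spin": 0},
    {"travel": [0,0,-0.03],"spin": 0},
    {"travel": [0,0,-0.02],"spin": 0},
    {"travel": [0,0,0],"spin": 0}
  ]
}}

```text
time_s: 4.12
tcp_pos: [0.5709, 0.2843, 0.1234]
eef_rot: [-178.8, -0.9, -18.4]
contact_force: [1.3, 1.0, -3.7]
gripper_width: 0.0336
```

```bash
python3 -c "
from h import *
go([.5525,-.011,.12])"
```

```text
t 4.1167 tcp [0.5709 0.2843 0.1234] [-178.8   -0.9  -18.4] F [ 1.3  1.  -3.7] w 0.0336 j [ 44.  21. -13.   0. -54.  27.] d [ 0.0755  0.2861 -0.0015]
```

Emit:
{"name": "send_rows", "arguments": {
  "motion": [
    {"travel": [0.005,0.02,0],"spin": 0},
    {"travel": [0.009,0.034,0],"spin": 0},
    {"travel": [0.009,0.034,0],"spin": 0},
    {"travel": [0.009,0.034,0],"spin": 0},
    {"travel": [0.009,0.034,0],"spin": 0}
  ]
}}

```text
time_s: 4.53
tcp_pos: [0.5582, 0.1234, 0.1157]
eef_rot: [-178.7, -0.7, -18.0]
contact_force: [0.6, -0.4, -4.1]
gripper_width: 0.0336
```

Emit:
{"name": "send_rows", "arguments": {
  "motion": [
    {"travel": [0.009,0.034,0],"spin": 0},
    {"travel": [0.009,0.034,0],"spin": 0},
    {"travel": [0.006,0.024,0],"spin": 0},
    {"travel": [0,0.01,0],"spin": 0},
    {"travel": [0,0,0],"spin": 0}
  ]
}}

```text
time_s: 4.95
tcp_pos: [0.5401, 0.0058, 0.1058]
eef_rot: [-179.1, -0.1, -18.4]
contact_force: [-0.3, -0.4, -4.4]
gripper_width: 0.0332
```

```bash
python3 -c "
from h import *
go([.5525,-.011,.12])"
```

```text
t 4.95 tcp [0.5401 0.0058 0.1058] [-1.791e+02 -1.000e-01 -1.840e+01] F [-0.3 -0.4 -4.4] w 0.0332 j [ 21.  14. -25.  -1. -50.  51.] d [ 0.0171  0.0118 -0.0144]
```

Emit:
{"name": "send_rows", "arguments": {
  "motion": [
    {"travel": [0.014,0.012,0],"spin": 0},
    {"travel": [0,0,0],"spin": 0},
    {"travel": [0,0,0],"spin": 0}
  ]
}}

```text
time_s: 5.2
tcp_pos: [0.5474, -0.0112, 0.1026]
eef_rot: [-179.2, 0.2, -18.5]
contact_force: [-0.0, 0.3, -4.2]
gripper_width: 0.0333
```

```bash
python3 -c "
from h import *
go([.5525,-.011,.06])
s=r.get_state();t=s['tcp_pos']
p,d=r.capture('side')
cv2.imwrite('pics/s3.png',cv2.resize(p[110:250,190:350],None,fx=4,fy=4))
C=cloud('side',d.astype(float));P=C[np.hypot(C[...,0]-t[0],C[...,1]-t[1])<.05]
zb=t[2]-.0236; print('expected bottom',zb)
Q=P[(P[:,2]>zb-.004)&(P[:,2]<zb+.013)];print(len(Q),((Q.min(0)+Q.max(0))/2).round(4),np.ptp(Q,0).round(3),Q[:,2].min())
print(np.histogram(P[:,2],np.arange(0,.15,.006)))
for n in['side']:
  for k in r.pinpoint(n,'foot_center')[:5]: print(k['conf'],w(n,k['at']).round(4))
"
```

```text
t 5.2 tcp [ 0.5474 -0.0112  0.1026] [-179.2    0.2  -18.5] F [-0.   0.3 -4.2] w 0.0333 j [ 19.  15. -25.  -1. -50.  53.] d [ 0.0049 -0.0011  0.0426]
expected bottom 0.07901282227096006
238 [ 0.5353 -0.0128  0.0856] [0.046 0.063 0.013] 0.07930590955964056
(array([  4,   5, 324, 269, 170,  74,   0,   0,   0,   0,   0,   0,   0,
        22, 149,  88,  18,  15,  37,  34,  32,  17,  12,   9]), array([0.   , 0.006, 0.012, 0.018, 0.024, 0.03 , 0.036, 0.042, 0.048,
       0.054, 0.06 , 0.066, 0.072, 0.078, 0.084, 0.09 , 0.096, 0.102,
       0.108, 0.114, 0.12 , 0.126, 0.132, 0.138, 0.144]))
0.83 [0.4581 0.2722 0.0302]
0.82 [0.5645 0.394  0.0288]
0.76 [ 0.5501 -0.0159  0.1099]
```

View pics/s3.png

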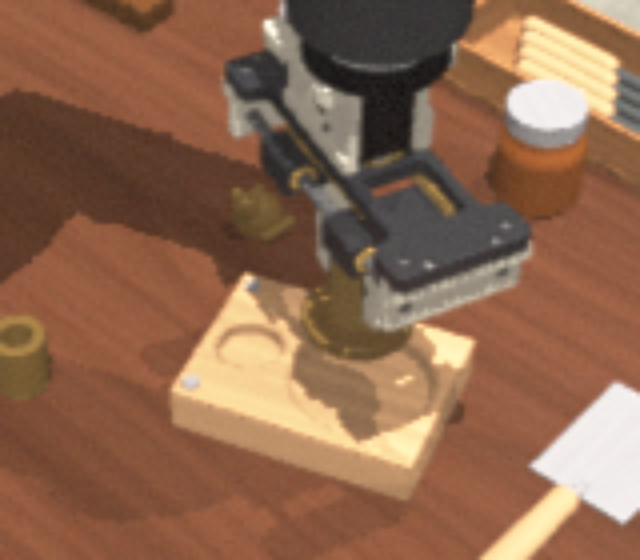

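The foot is held level, with its flange at crop pixel (360,320). Its measured offset from the TCP is about (-2, -1.5) mm, so the TCP should aim for (0.555, -0.0095), with seating at TCP z of about 0.0415.

Emit:
{"name": "send_rows", "arguments": {
  "motion": [
    {"travel": [0.007,-0.0045,0.01],"spin": 0},
    {"travel": [0,0,0.012],"spin": 0},
    {"travel": [0,0,0],"spin": 0}
  ]
}}

```text
time_s: 5.55
tcp_pos: [0.5568, -0.0057, 0.0796]
eef_rot: [-179.1, 0.1, -18.3]
contact_force: [-0.9, -0.4, -5.3]
gripper_width: 0.0332
```

```bash
python3 -c "
from h import *
go([.555,-.0095,.0415])"
```

```text
t 5.55 tcp [ 0.5568 -0.0057  0.0796] [-1.791e+02  1.000e-01 -1.830e+01] F [-0.9 -0.4 -5.3] w 0.0332 j [ 19.  18. -25.  -1. -47.  53.] d [-0.0005  0.0047  0.0381]
```

Emit:
{"name": "send_rows", "arguments": {
  "motion": [
    {"travel": [0,0.004,0.008],"spin": 0},
    {"travel": [0,0,0.008],"spin": 0},
    {"travel": [0,0,0],"spin": 0}
  ]
}}

```text
time_s: 5.8
tcp_pos: [0.5561, -0.0079, 0.0616]
eef_rot: [-179.1, 0.1, -18.2]
contact_force: [-0.6, -0.8, -4.2]
gripper_width: 0.0328
```

```bash
python3 -c "
from h import *
go([.555,-.0095,.0415])
t=r.get_state()['tcp_pos']
from scipy.optimize import least_squares
p,d=r.capture('side')
C=cloud('side',d.astype(float));P=C[np.hypot(C[...,0]-t[0],C[...,1]-t[1])<.05]
zb=t[2]-.0236
Q=P[(P[:,2]>zb+.001)&(P[:,2]<zb+.008)]
f=least_squares(lambda c:np.hypot(Q[:,0]-c[0],Q[:,1]-c[1])-.032,t[:2],loss='soft_l1',f_scale=.002)
print(len(Q),'flange centre',f.x.round(4),'rms',np.std(f.fun).round(4),'off tcp',(f.x-t[:2]).round(4))
"
```

```text
t 5.8 tcp [ 0.5561 -0.0079  0.0616] [-1.791e+02  1.000e-01 -1.820e+01] F [-0.6 -0.8 -4.2] w 0.0328 j [ 19.  19. -26.  -1. -45.  54.] d [-0.0005  0.0021  0.0201]
52 flange centre [ 0.5558 -0.008 ] rms 0.0039 off tcp [-0.0003 -0.    ]
```

Emit:
{"name": "send_rows", "arguments": {
  "motion": [
    {"travel": [-0.001,0.002,0.005],"spin": 0},
    {"travel": [0,0,0.005],"spin": 0},
    {"travel": [0,0,0.003],"spin": 0},
    {"travel": [0,0,0],"spin": 0}
  ]
}}

```text
time_s: 6.18
tcp_pos: [0.5551, -0.0094, 0.0487]
eef_rot: [-179.1, 0.0, -18.2]
contact_force: [-0.9, -0.5, -3.2]
gripper_width: 0.0335
```

```bash
python3 -c "
from h import *
go([.5545,-.010,.0415])"
```

```text
t 6.1833 tcp [ 0.5551 -0.0094  0.0487] [-179.1    0.   -18.2] F [-0.9 -0.5 -3.2] w 0.0335 j [ 19.  20. -27.  -1. -43.  54.] d [-0.0003  0.0009  0.0071]
```

Emit:
{"name": "send_rows", "arguments": {
  "motion": [
    {"travel": [0,0.0005,0.003],"spin": 0},
    {"travel": [0,0,0.002],"spin": 0},
    {"travel": [0,0,0],"spin": 0}
  ]
}}

```text
time_s: 6.43
tcp_pos: [0.5552, -0.0099, 0.0435]
eef_rot: [-179.1, -0.0, -18.2]
contact_force: [0.3, -0.6, -4.0]
gripper_width: 0.0336
```

```bash
python3 -c "
from h import *
go([.5545,-.010,.0415])"
```

```text
t 6.4333 tcp [ 0.5552 -0.0099  0.0435] [-179.1   -0.   -18.2] F [ 0.3 -0.6 -4. ] w 0.0336 j [ 19.  20. -27.  -1. -42.  54.] d [-0.0006  0.0003  0.002 ]
```

Now I'll creep down until the force shows contact with the floor.

Emit:
{"name": "send_rows", "arguments": {
  "motion": [
    {"travel": [0,0,0.0015],"spin": 0},
    {"travel": [0,0,0],"spin": 0}
  ]
}}

```text
time_s: 6.6
tcp_pos: [0.5554, -0.0099, 0.042]
eef_rot: [-179.1, -0.0, -18.2]
contact_force: [-0.5, 0.3, -4.4]
gripper_width: 0.0334
```

Emit:
{"name": "send_rows", "arguments": {
  "motion": [
    {"travel": [0,0,0.001],"spin": 0},
    {"travel": [0,0,0],"spin": 0}
  ]
}}

```text
time_s: 6.77
tcp_pos: [0.5556, -0.0097, 0.0418]
eef_rot: [-179.1, -0.1, -18.1]
contact_force: [-0.5, -0.0, -4.1]
gripper_width: 0.0334
```

Emit:
{"name": "send_rows", "arguments": {
  "motion": [
    {"travel": [0,0,0.0015],"spin": 0}
  ]
}}

```text
time_s: 6.85
tcp_pos: [0.5554, -0.0096, 0.0413]
eef_rot: [-179.1, -0.1, -18.1]
contact_force: [-12.6, 5.3, 22.1]
gripper_width: 0.0331
```

Emit:
{"name": "send_rows", "arguments": {
  "motion": [
    {"travel": [0,0,0.0015],"spin": 0}
  ]
}}

```text
time_s: 6.93
tcp_pos: [0.5554, -0.0095, 0.0412]
eef_rot: [-179.1, -0.1, -18.1]
contact_force: [-10.2, 2.2, 20.1]
gripper_width: 0.0331
```

The foot touched the floor at the expected height: TCP 41.2 mm, expected 41.6 mm. I'm releasing it gently.

Emit:
{"name": "send_rows", "arguments": {
  "motion": [
    {"travel": [0,0,0],"spin": 0},
    {"travel": [0,0,0],"spin": 0},
    {"travel": [0,0,0],"spin": 0},
    {"travel": [0,0,0],"spin": 0}
  ],
  "gripper": 0.4
}}

```text
time_s: 7.27
tcp_pos: [0.5575, -0.009, 0.0435]
eef_rot: [-178.9, -0.4, -18.0]
contact_force: [-0.8, 0.2, 0.3]
gripper_width: 0.0544
```

Emit:
{"name": "send_rows", "arguments": {
  "motion": [
    {"travel": [0,0,-0.01],"spin": 0},
    {"travel": [0,0,-0.015],"spin": 0},
    {"travel": [0,0,-0.025],"spin": 0},
    {"travel": [0,0,-0.03],"spin": 0},
    {"travel": [0,0,-0.03],"spin": 0}
  ]
}}

```text
time_s: 7.68
tcp_pos: [0.5525, -0.012, 0.1524]
eef_rot: [-179.3, 0.3, -18.1]
contact_force: [0.7, 0.1, 0.4]
gripper_width: 0.0613
```

Emit:
{"name": "send_rows", "arguments": {
  "motion": [
    {"travel": [-0.03,0,-0.02],"spin": 0},
    {"travel": [-0.03,0,-0.02],"spin": 0},
    {"travel": [-0.03,0,0],"spin": 0},
    {"travel": [-0.02,0,0],"spin": 0},
    {"travel": [0,0,0],"spin": 0}
  ]
}}

```text
time_s: 8.1
tcp_pos: [0.4495, 0.0222, 0.205]
eef_rot: [-178.9, -0.5, -18.2]
contact_force: [-0.7, 0.1, -0.4]
gripper_width: 0.0614
```

```bash
python3 -c "
from h import *
go([.5545,-.010,.0415])
for n in ['side','top']:
  p,d=r.capture(n); u,v=px(n,[.553,-.011,.03]).astype(int)
  cv2.imwrite('pics/%s4.png'%n,cv2.resize(p[v-70:v+70,u-70:u+70],(560,560)))
  C=cloud(n,d.astype(float));P=C[np.hypot(C[...,0]-.553,C[...,1]+.011)<.055]
  for lo,hi in[(.0245,.0288),(.066,.08)]:
    Q=P[(P[:,2]>lo)&(P[:,2]<hi)]
    if len(Q): print(n,len(Q),((Q.min(0)+Q.max(0))/2).round(4),np.ptp(Q,0).round(3),np.median(Q[:,2]))
  for k in r.pinpoint(n,'twin_center')[:1]+r.pinpoint(n,'foot_center')[:4]: print(k['conf'],w(n,k['at']).round(4))
"
```

```text
t 8.1 tcp [0.4495 0.0222 0.205 ] [-178.9   -0.5  -18.2] F [-0.7  0.1 -0.4] w 0.0614 j [ 28.  -1. -29.  -0. -61.  44.] d [0.1084 0.001  0.1645]
side 342 [ 0.5521 -0.0114  0.0267] [0.106 0.108 0.004] 0.027478688517641847
side 137 [ 0.5534 -0.0116  0.0721] [0.034 0.032 0.011] 0.0734199501955235
0.58 [ 0.4877 -0.3184  0.0273]
0.85 [ 0.5522 -0.0122  0.0463]
0.74 [0.4554 0.2727 0.032 ]
0.67 [0.5661 0.393  0.0295]
0.83 [ 0.4858 -0.3215  0.0317]
0.78 [0.5622 0.3977 0.0304]
0.65 [0.4611 0.2729 0.0272]
```

View pics/side4.png

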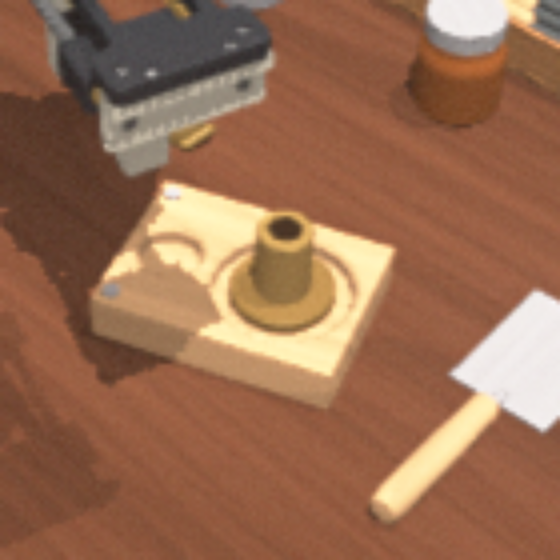

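View pics/top4.png

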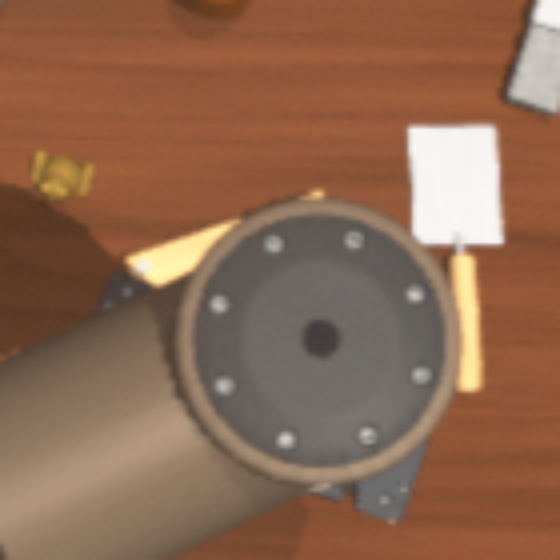

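The side view shows the foot upright inside the pocket (crop pixel 283,285), with its boss centred at (0.553, -0.012) and its top at z of about 0.0735. Flat seating would put the top at 0.074. The arm hides it in the top view, and the gripper is clear of everything. I'm handing the job in.

```bash
python3 -c "
from h import *
print(r.close_job())"
```

```text
the job is handed in; nothing more can be done
None
```

The bronze foot is seated flange down, boss up, in the block's wide pocket, and the job is handed in at about 8 s of the 32 s allowed. I gripped it across the boss and lowered it until it touched the pocket floor, at about 22 N. Then I released it and backed the gripper clear.

- **Position:** the last side view puts the boss at (0.553, -0.012), about 1 mm from the pocket centre. Its top is at 73.4 mm, against 74 mm if it sits flat.
- **Other parts:** the twin and the pink and yellow look-alikes were found where they stood before, within the few millimetres the detector is good to.
- **Checks that fell short:**
  - The last top view was blocked by the arm, so the final placing was checked from the side camera only.
  - The tool was tilted by 1–2° at times and I could not correct it. The foot still looks upright and level.

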